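Clamp a sample tube in the bench chuck

TASK

Take the sample tube that stands by itself at the end of the rack, stand it cap up in the bench chuck, let go of it, and turn the chuck's knurled ring clockwise, regrasping as needed, until all three jaws hold the tube firmly and upright, ready to be uncapped with one hand. Tighten it by feel, without crushing the glass, and leave the other tubes and the bottle where they are.

Things in the scene. Friction and masses are not known exactly. Their poses are not given: they have to be found in the camera images.
- tube_mid (a point): centre (half-way up) of the sample tube to be clamped: the one that stands by itself at an end of the rack, three or more empty places from the others. Loose, 12 g, 96 mm long, body 12.8 mm in diameter, the top 22 mm a cap 16 mm wide. z runs along the tube to the cap. In the rack its top is 98 mm above the worktop; 20 mm of the cap stand above the rack; it lifts straight out.
- rack: white two-row tube rack, 49 x 178 x 76 mm high, fixed to the worktop; origin at the centre of its underside, y along its length, z up. The lone tube stands near its +y end, in the row on its -x side.
- chuck_seat (a point): centre of the floor of the chuck's bore, on the upright axis, 6 mm above the worktop; z up. The bench chuck is a fixed upright holder: round white foot 82 mm wide and 12 mm high, bare metal neck 48 mm wide up to 42 mm, a knurled steel ring on top. A tube on this floor has its top 102 mm above the worktop, the cap clear above ring and jaws.
- chuck_mouth (a point): centre of the mouth of the bore, on the chuck's axis, 42 mm above the worktop, inside the ring and below the jaws. The bore is 16.8 mm wide and 36 mm deep and open upward through the ring. A tube let go in it may lean up to 0.12 rad until the jaws close on it and set it upright.
- ring_mid (a point): centre of the knurled ring (chuck sleeve), on the chuck's axis, half-way up the ring, 57 mm above the worktop. The ring is 54 mm wide outside, 45 mm inside, from 42.5 to 72 mm above the worktop; nothing stands beside it down to the foot. Turned clockwise seen from above it closes the three jaws together, 3 mm per rad; counter-clockwise opens them. It stays where it is left.
- ring_top (a point): centre of the ring's upper rim, 72 mm above the worktop. The jaws meet the tube after 1.5 to 2.7 rad of turning: more than one grasp. Free turning takes 0.35 N m, all friction (at rest the friction may show with either sign). From where the jaws touch the tube the torque rises over that by 0.43 N m per rad, each jaw's force by 48 N per rad. A rise of 0.13 to 0.3 N m (15 to 33 N) is right; at 0.45 (50 N) the tube is crushed.
- jaw_a: rubber face of one of the three jaws inside the ring, 10 mm wide, 27 mm tall, from 47 to 74 mm above the worktop, backed by a spring; origin at the middle of the face that meets the tube, x pointing away from the chuck's axis (at pi from the chuck's own x). Its distance from the axis is the half opening: 10.9 to 14.5 mm at the start, 6.4 mm on the tube.
- jaw_b: rubber face of one of the three jaws inside the ring, 10 mm wide, 27 mm tall, from 47 to 74 mm above the worktop, backed by a spring; origin at the middle of the face that meets the tube, x pointing away from the chuck's axis (at pi/3 from the chuck's own x). Its distance from the axis is the half opening: 10.9 to 14.5 mm at the start, 6.4 mm on the tube.
- jaw_c: rubber face of one of the three jaws inside the ring, 10 mm wide, 27 mm tall, from 47 to 74 mm above the worktop, backed by a spring; origin at the middle of the face that meets the tube, x pointing away from the chuck's axis (at -pi/3 from the chuck's own x). Its distance from the axis is the half opening: 10.9 to 14.5 mm at the start, 6.4 mm on the tube.
- saline_bottle: small white reagent bottle with a screw cap, 45 x 80 mm high, stands loose between the rack and the chuck, towards the back; origin at the centre of its underside
- other_1: sample tube, 16 mm wide, 96 mm long, in the rack's far end; stays there; origin at the centre of its underside
- other_2: as other_1; origin at the centre of its underside
- other_3: as other_1; origin at the centre of its underside
Things that resemble listed ones, but are neither listed nor needed, are in the scene too. What is shaped like the part that bears chuck_seat but orange is not meant.

How it is judged (in metres and radians):
On the way, in this order (a step that is already met when the one before it is completed fails the run):
1. the tube stands in the chuck's bore, let go (horizontal distance between tube_mid and chuck_seat below 0.009 m and z of tube_mid in the frame of chuck_seat between 0.042 and 0.052 m and contact force between the fingers and tube below 0.05 N), for 0.2 s.
2. all three jaws press on the tube (contact force between each of jaw_a, jaw_b, jaw_c and tube above 8 N), for 0.2 s.
At the end, for the whole second after the job is handed in: the tube stands upright (within 0.05 rad) on or within 4 mm of the floor of the chuck's bore, its centre within 3 mm of the chuck's axis, at rest, and each of the three jaws presses on it with more than 8 N (all of step 2 and horizontal distance between tube_mid and chuck_seat below 0.009 m and z of tube_mid in the frame of chuck_seat between 0.042 and 0.052 m and horizontal distance between tube_mid and chuck_seat below 0.003 m and angle between tube_mid's own z axis and vertical below 0.05 rad and linear speed of tube below 0.01 m/s); the robot touches nothing.
It fails at once if a jaw crushes the tube (more than 50 N) (contact force between any of jaw_a, jaw_b, jaw_c and tube above 50 N).
It fails at once if another tube or the bottle is moved by more than 20 mm (distance of any of saline_bottle, other_1, other_2, other_3 from where it was at the start of the episode above 0.02 m).
It also fails if it takes over 72 s, if anything falls off the work surface, if the arm or the gripper's body presses on something with over 40 N, if the wrist force passes 120 N, or if a joint passes its speed limit or range.

ROBOT

A 7-joint arm with a two-finger parallel gripper is mounted at the origin on a cart in front of the work surface, level with it; the furniture and walls round the work are solid. World frame = base frame: x ahead of the robot, y to its left, z up, the work surface at z = 0. Lengths are in mm, angles in rad, forces in N, time in s.
With the tool pointing down it reaches from about 425 to 800 mm from the base axis. Payload 8.3 kg.
Tool frame: the origin (TCP) lies between the finger pads; the fingertips stand 19 mm ahead of it and the grasp point (between the pads) is the TCP (r.finger_overhang is the distance from the TCP to the fingertips, in mm); z points along the fingers, y is the line along which they close (so a half turn about z gives the same grasp; the last joint's range is limited). The gripper opens to 85 mm and grips with 20 to 120 N. Pads are 22 mm wide; open, the fingers measure 114 mm over their backs; the gripper's body (76 mm by 85 mm) begins 54 mm behind the grasp point. The pads swing forward as they close: fully open they stand 13 mm farther back than shut.
Start: joints at [1.2, 0.383, 0.016, 1.37, -0.006, 1.388, -0.046], TCP at [189.388, -595.598, 250.279] pointing down, gripper open.
Joint ranges: [-2.95, 2.95], [-0.25, 2.06], [-1.52, 1.56], [0.18, 2.33], [-1.44, 4.58], [0.02, 2.06], [-3.01, 3.01]. Speed limits (rad/s): [2.39, 2.39, 3.01, 3.01, 3.14, 3.14, 3.14].

INTERFACE

Orientations are given as a 3x3 rotation matrix whose columns are the frame's x, y, z axes.
In Python, from station import monitor, capture, r, spotter gives the robot as it stands.
- The arm moves only by the tool servo_tool, never from a script. Its argument "steps" is one flat list of numbers, 7 for each row, row after row: the turn, a rotation vector about the tool's x, y, z in units of pi rad (1.0 is pi rad), then the shift along the tool's x, y, z in units of 500 mm (1.0 is 500 mm), then the closure, from -1 (fully open) to 1 (shut). A call has 1 to 8 rows; each row is the pose to reach, as a shift and turn from the pose commanded when the call began, along the tool's axes at that moment, turning the shorter way round; what a row does not reach only later rows make up. A row lasts 1/10 s, in which the tool goes at most 50 mm and 8.59 degrees, less where a joint would pass 70% of its speed; a pose out of reach is approached as far as the arm can. A call with a number of a shift or a turn outside -1 to 1 is refused whole. A call with a gripper value outside its range is refused whole. The fingers move at their own pace and stop on an object; the grip force is fixed at half the most. Time passes only in rows, so rows that repeat a pose let the fingers close. It gives the time, the measured TCP pose, the force, the opening and the grip force at its end, in the units of the state.
- monitor.sense(): the state, without advancing time (a new reading comes with each control period).
- capture(name): name is "scene" or "top" or "wrist"; returns a dict with "image" (400x640x3 uint8, blue, green, red), "z_map" (400x640 float32, mm along the optical axis (not along the pixel's ray), 0 where there is no reading), "vfov" (degrees; the focal length in pixels is half the picture's height over the tangent of half this angle, whatever the lens; pixels are square), "cx", "cy" (the principal point, pixels), "rvec" (rotation vector, rad) and "tvec" (3), from world to camera coordinates, as OpenCV has them. Camera axes: x right, y down, z forward; pixel columns grow to the right and rows downward; lengths in mm; the calibration is good to about 2 mm. The wrist camera is an equidistant fisheye: a pixel r from the principal point sees the ray r / f radians off the axis. A picture is of the moment at which its call begins.
- r.sign_off(): hands the job in; it is judged then, once.
Trained networks look in a picture, given as the dict that the camera call returned (one of the last four; its "shot" number tells which), for a name from the list of things; names that differ only in an ending like _2 or _b are one class to them, and where a whole thing is asked for, a point or a joint stands for the part that bears it (a point fixed in the world has none). Each returns a list of dicts, best first, with "p" (0 to 1); they miss things now and then, are a little off and sometimes report something else, mostly with a low value. They report only what shows in the picture. A call takes as long as a camera call. They do not tell look-alikes from the thing itself.
- spotter.masks_of(name, picture): "pixels" (400x640 bool, what is visible of it) and "uv" ([column, row] in pixels, amid what is visible of it).
- spotter.place_of(name, picture): "uv" ([column, row] in pixels: a listed point, or the origin of a listed thing).
The state is a dict: "clock": time; "joint_positions": joint angles; "joint_velocities": joint speeds; "joint_efforts": joint torques, N m; "position": TCP position; "eef_rot": TCP orientation; "wrist_force": force on the tool from outside, world axes, zero at the start; "torque": the same for the moment, N m; "gripper_width": finger opening in mm; "gripper_force": force on a finger pad.
Only numpy, scipy, OpenCV 4.12 (cv2) and the standard library are available. Lean on these libraries where they do the work, as an engineer would, in place of code of your own. Each camera call takes 0.05 s, during which the arm holds its last target. There are 200 camera calls.

## Working session

There is one attempt and no reset: what is moved stays moved. The work goes in short steps, Python scripts to look and compute and a tool call to move; the robot and the scene stay as the last step left them, time stands still between calls to the robot, and variables do not carry over. Pictures are saved under pics/ and viewed, at most 10 in all, crops included, and the job is handed in when it is done.

Besides the shell and the picture viewer there is one more tool, called as name(argument=value, ...) on one line, values as JSON. servo_tool: Moves the arm, as the interface text tells. Its arguments: {"type":"object","properties":{"steps":{"type":"array","items":{"type":"number","minimum":-1,"maximum":1}}},"required":["steps"]}

```bash
mkdir -p pics
cat > h.py <<'E'
import numpy as np, cv2
from station import monitor, capture, r, spotter
def cam(c):
    R=cv2.Rodrigues(np.array(c["rvec"],float))[0]; t=np.array(c["tvec"],float).ravel()
    f=200/np.tan(np.radians(c["vfov"])/2); return R,t,f
def ray(c,uv,fish=False):
    R,t,f=cam(c); x=(uv[0]-c["cx"]); y=(uv[1]-c["cy"])
    if fish:
        q=np.hypot(x,y)+1e-9; th=q/f; d=np.array([x/q*np.sin(th),y/q*np.sin(th),np.cos(th)])
    else: d=np.array([x/f,y/f,1.])
    return -R.T@t, R.T@d
def at_z(c,uv,z,fish=False):
    o,d=ray(c,uv,fish); return o+d*(z-o[2])/d[2]
def cloud(c,fish=False):
    R,t,f=cam(c); v,u=np.mgrid[:400,:640]; x=u-c["cx"]; y=v-c["cy"]; Z=c["z_map"]
    if fish:
        q=np.hypot(x,y)+1e-9; k=np.tan(np.minimum(q/f,1.5))/q
    else: k=1/f
    P=np.stack([x*k*Z,y*k*Z,Z],-1)
    return (P-t)@R
def st():
    s=monitor.sense(); print({k:np.round(s[k],3).tolist() for k in s if k not in("joint_velocities","joint_efforts")}); return s
E
python3 - <<'E'
from h import *
st()
for n in("scene","top"):
    c=capture(n); cv2.imwrite(f"pics/{n}0.png",c["image"]); P=cloud(c)
    print(n,c["vfov"],ray(c,(320,200))[0].round())
    for k,z in(("tube_mid",50),("rack",0),("chuck_mouth",42),("ring_top",72),("saline_bottle",0),("other_1",2)):
        for d in spotter.place_of(k,c)[:4]:
            u=d["uv"]; print(k,round(d["p"],2),np.round(u),at_z(c,u,z).round(1), P[int(u[1]),int(u[0])].round())
E
```

```text
{'clock': 0.0, 'joint_positions': [1.2, 0.384, 0.016, 1.371, -0.006, 1.388, -0.047], 'position': [189.252, -595.183, 249.295], 'eef_rot': [[0.953, 0.303, -0.001], [0.303, -0.953, 0.002], [0.0, -0.002, -1.0]], 'wrist_force': [-0.621, 0.42, -0.181], 'torque': [0.037, -0.079, 0.067], 'gripper_force': 0.0, 'gripper_width': 85.373}
scene 48.832755494395336 [-129. -408.  526.]
tube_mid 0.74 [392. 234.] [ 498.7 -216.2   50. ] [ 503. -213.   48.]
rack 0.96 [412. 258.] [ 509.  -256.9    0. ] [ 506. -257.    4.]
chuck_mouth 0.87 [359. 259.] [ 416.  -187.2   42. ] [ 384. -199.   72.]
chuck_mouth 0.81 [216. 218.] [405.  110.6  42. ] [384.  92.  61.]
chuck_mouth 0.6 [258. 189.] [534.3 102.7  42. ] [512.  87.  59.]
chuck_mouth 0.57 [261. 201.] [498.1  68.7  42. ] [517.  84.  29.]
ring_top 0.93 [360. 250.] [ 403.5 -193.4   72. ] [ 418. -186.   59.]
ring_top 0.86 [215. 204.] [411.3 114.1  72. ] [420. 122.  66.]
ring_top 0.6 [261. 174.] [548.4 101.   72. ] [555. 108.  68.]
saline_bottle 0.59 [347. 210.] [605.7 -79.3   0. ] [596. -83.   9.]
other_1 0.84 [435. 259.] [ 524.6 -295.4    2. ] [ 514. -296. 
[... 558 characters left out ...]
01.5   42. ] [ 406. -201.   41.]
chuck_mouth 0.64 [239. 235.] [407.2 110.7  42. ] [409. 112.  41.]
ring_top 0.67 [243. 180.] [532.8  98.   72. ] [539. 107.  29.]
ring_top 0.55 [235. 236.] [405.9 111.9  72. ] [407. 119.  43.]
ring_top 0.27 [247. 178.] [537.8  89.   72. ] [542.  95.  41.]
saline_bottle 0.81 [317. 155.] [609.9 -71.4   0. ] [600. -71.  57.]
saline_bottle 0.65 [249. 182.] [537.7  98.2   0. ] [533.  90.  43.]
saline_bottle 0.51 [416. 201.] [ 497.  -321.7    0. ] [ 492. -300.   78.]
other_1 0.63 [421. 200.] [ 500.  -332.3    2. ] [ 501. -330.    5.]
other_1 0.6 [415. 191.] [ 520.5 -318.7    2. ] [ 517. -307.   43.]
other_1 0.43 [406. 190.] [ 522.2 -295.2    2. ] [ 520. -286.   31.]
```

```bash
python3 -c "
import cv2
a=cv2.imread('pics/scene0.png');b=cv2.imread('pics/top0.png')
cv2.imwrite('pics/both.png',cv2.vconcat([cv2.resize(a[140:320,150:520],(800,389))[:300] if 0 else cv2.resize(a[140:300,170:490],(600,300)),cv2.resize(b[130:270,190:470],(600,300))]))"
```

```text
(no output)
```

View pics/both.png

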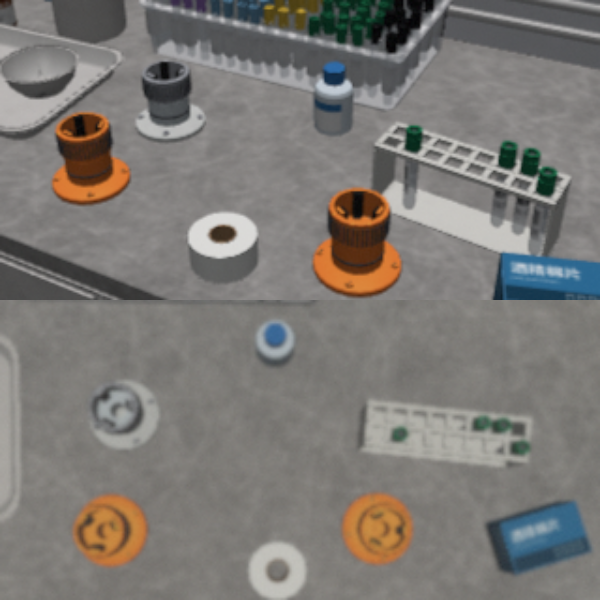

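Crops show the following. Scene picture: the lone tube cap is at about (391,214) at the rack's left end, the three others are at (441–461, 222–236), and the grey chuck with the white foot is at about (258,190). The look-alike orange chucks are at (215,218) and (360,258). Top picture: the lone tube is at (377,192), the grey chuck at (245,182), and the orange ones at (242,237) and (366,236). I choose the lone tube at (377,192) and the grey/white chuck at (245,182).

```bash
cat > m.py <<'E'
from h import *
def fit(p):
    A=np.c_[2*p[:,:2],np.ones(len(p))]; s=np.linalg.lstsq(A,(p[:,:2]**2).sum(1),rcond=None)[0]
    return s[:2].round(1), round(float(np.sqrt(s[2]+s[0]**2+s[1]**2)),1)
E
python3 - <<'E'
from m import *
for n in("top","scene"):
    c=capture(n);P=cloud(c);im=c["image"].astype(int);g=(im[...,1]-im[...,2]>15)
    m=g&(np.hypot(P[...,0]-503,P[...,1]+212)<40)&(P[...,2]>75)&(P[...,2]<110)
    p=P[m];print(n,"cap",len(p),p.mean(0).round(1),p.min(0).round(1),p.max(0).round(1))
    D=np.hypot(P[...,0]-536,P[...,1]-100)
    m=(D<45)&(P[...,2]>66)&(P[...,2]<78);p=P[m];print("ring",len(p),p.min(0).round(1),p.max(0).round(1),fit(p))
    m=(D<55)&(P[...,2]>8)&(P[...,2]<16);p=P[m];print("foot",len(p),p.min(0).round(1),p.max(0).round(1))
    m=(P[...,2]>70)&(P[...,2]<82)&(np.hypot(P[...,0]-505,P[...,1]+260)<110);p=P[m][:,:2].astype(np.float32);print("rack",cv2.minAreaRect(p))
E
```

```text
top cap 31 [ 506.6 -205.6   96.6] [ 499.6 -214.9   75.4] [ 515.9 -199.4  101.9]
ring 208 [507.6  73.7  66. ] [559.4 129.7  77.2] (array([533.3, 100.9]), 23.3)
foot 323 [494.6  61.7   8. ] [572.3 140.1  15.9]
rack ((468.665771484375, -255.46983337402344), (178.7584686279297, 135.96018981933594), 84.61026763916016)
scene cap 105 [ 503.6 -208.6   89.7] [ 498.6 -215.6   76. ] [ 517.1 -196.6   98.9]
ring 218 [506.5  70.   66. ] [559.5 123.6  75.9] (array([533. ,  96.7]), 23.0)
foot 263 [495.7  56.2   8. ] [570.4 135.1  16. ]
rack ((468.8613586425781, -258.61309814453125), (178.5366668701172, 138.05850219726562), 84.95948028564453)
```

servo_tool(steps=[0,0,0,0.84,-0.547,0.1,-0.2,0,0,0,0.84,-0.547,0.1,-0.2,0,0,0,0.84,-0.547,0.1,-0.2,0,0,0,0.84,-0.547,0.1,-0.2,0,0,0,0.84,-0.547,0.1,-0.2,0,0,0,0.84,-0.547,0.1,-0.2,0,0,0,0.84,-0.547,0.1,-0.2,0,0,0,0.84,-0.547,0.1,-0.2])

```text
clock: 1.6
position: [442.5, -285.9, 210.8]
eef_rot: [[0.953, 0.303, 0.001], [0.303, -0.953, -0.001], [0.001, 0.001, -1.0]]
wrist_force: [1.2, -0.8, -0.5]
gripper_width: 51.3
gripper_force: 0.0
```

servo_tool(steps=[0,0,0,0.15,-0.1,0.06,-0.2,0,0,0,0.15,-0.1,0.06,-0.2,0,0,0,0.15,-0.1,0.06,-0.2,0,0,0,0.15,-0.1,0.06,-0.2,0,0,0,0.15,-0.1,0.06,-0.2])

```text
clock: 2.1
position: [497.3, -218.6, 180.9]
eef_rot: [[0.954, 0.301, 0.0], [0.301, -0.954, -0.001], [-0.0, 0.001, -1.0]]
wrist_force: [0.0, 0.0, 0.8]
gripper_width: 51.2
gripper_force: 0.0
```

Run:
```python
from m import *
st();c=capture("wrist");cv2.imwrite("pics/w1.png",c["image"]);P=cloud(c,True);im=c["image"].astype(int);g=(im[...,1]-im[...,2]>15)
m=g&(np.hypot(P[...,0]-506,P[...,1]+207)<40)&(P[...,2]>60)&(P[...,2]<115)
p=P[m];print("cap",len(p),p.mean(0).round(1),p.min(0).round(1),p.max(0).round(1))
t=p[p[:,2]>94];print("top",len(t),t.mean(0).round(1),((t.min(0)+t.max(0))/2).round(1),np.ptp(t,0).round(1))
v,u=np.nonzero(m);print(u.min(),u.max(),v.min(),v.max())
for d in spotter.place_of("tube_mid",c)[:3]: print(d["p"],d["uv"],at_z(c,d["uv"],50,True))
```

```text
{'clock': 2.1, 'joint_positions': [0.596, 0.269, -0.287, 1.688, 0.082, 1.196, -0.976], 'position': [497.251, -218.588, 180.91], 'eef_rot': [[0.954, 0.301, 0.0], [0.301, -0.954, -0.001], [-0.0, 0.001, -1.0]], 'wrist_force': [0.021, 0.043, 0.846], 'torque': [-0.044, -0.015, -0.021], 'gripper_force': 0.0, 'gripper_width': 51.207}
cap 352 [ 508.9 -206.3   96.1] [ 494.9 -215.3   75.5] [ 515.9 -198.7  100.3]
top 290 [ 508.1 -206.3   97.8] [ 508.1 -206.5   97.1] [15.2 15.1  6.3]
293 314 178 204
0.68 [305.0, 180.0] [ 506.55832855 -206.72910261   50.        ]
```

View pics/w1.png

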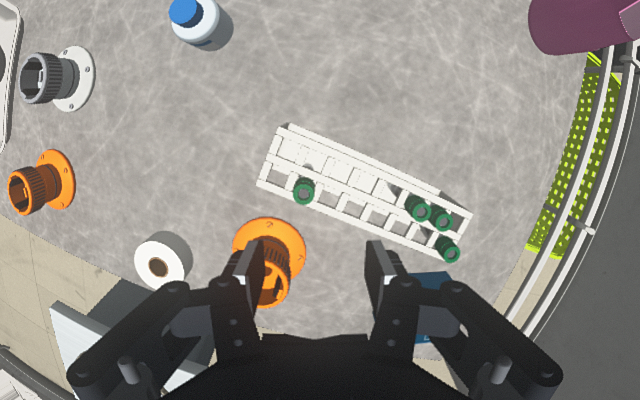

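The wrist picture shows the lone cap at (303,191) at the rack's left end, with the others at (421,209), (442,219) and (451,253). The choice is confirmed, and the cap centre is at about (507.8,-206.3) with its top at 98.

servo_tool(steps=[0,0,0,0.0274,-0.0171,0.06,-0.2,0,0,0,0.0274,-0.0171,0.1,-0.2,0,0,0,0.0274,-0.0171,0.162,-0.2,0,0,0,0.0274,-0.0171,0.162,-0.2,0,0,0,0.0274,-0.0171,0.162,-0.2,0,0,0,0.0274,-0.0171,0.162,-0.2])

```text
clock: 2.8
position: [509.0, -205.8, 101.5]
eef_rot: [[0.953, 0.302, 0.002], [0.302, -0.953, -0.001], [0.002, 0.002, -1.0]]
wrist_force: [-0.1, 0.4, 0.2]
gripper_width: 51.3
gripper_force: 0.0
```

servo_tool(steps=[0,0,0,0,0,0,1,0,0,0,0,0,0,1,0,0,0,0,0,0,1,0,0,0,0,0,0,1,0,0,0,0,0,0,1,0,0,0,0,0,0,1,0,0,0,0,0,0,1])

```text
clock: 3.5
position: [508.9, -205.1, 100.6]
eef_rot: [[0.953, 0.303, 0.002], [0.303, -0.953, -0.001], [0.001, 0.001, -1.0]]
wrist_force: [-0.9, 1.1, 6.2]
gripper_width: 13.2
gripper_force: 58.5
```

Run:
```python
from m import *
st();c=capture("wrist")["image"];s=capture("scene")["image"]
a=cv2.resize(c[140:340,180:480],(600,400));b=cv2.resize(s[170:270,350:500],(600,400))
cv2.imwrite("pics/g1.png",cv2.resize(cv2.hconcat([a,b]),(800,267)))
```

```text
{'clock': 3.5, 'joint_positions': [0.563, 0.36, -0.289, 1.764, 0.118, 1.033, -1.032], 'position': [508.858, -205.087, 100.644], 'eef_rot': [[0.953, 0.303, 0.002], [0.303, -0.953, -0.001], [0.001, 0.001, -1.0]], 'wrist_force': [-0.925, 1.081, 6.248], 'torque': [0.095, 0.241, 0.021], 'gripper_force': 58.498, 'gripper_width': 13.157}
```

View pics/g1.png

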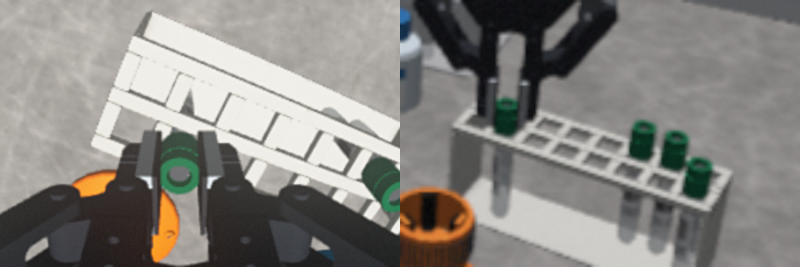

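The pads straddle the lone cap at (180,165), and the tips are just at rack level. Lifting.

servo_tool(steps=[0,0,0,0,0,-0.04,1,0,0,0,0,0,-0.09,1,0,0,0,0,0,-0.14,1,0,0,0,0,0,-0.19,1,0,0,0,0,0,-0.23,1,0,0,0,0,0,-0.23,1,0,0,0,0,0,-0.23,1])

```text
clock: 4.3
position: [508.2, -204.8, 214.5]
eef_rot: [[0.953, 0.303, 0.0], [0.303, -0.953, -0.0], [0.0, 0.0, -1.0]]
wrist_force: [-0.3, -0.3, -1.0]
gripper_width: 13.0
gripper_force: 59.0
```

Run:
```python
from m import *
st();w=capture("wrist");c=w["image"];s=capture("scene")
a=cv2.resize(c[140:340,180:480],(600,400));b=cv2.resize(s["image"][130:230,330:480],(600,400))
cv2.imwrite("pics/g2.png",cv2.resize(cv2.hconcat([a,b]),(800,267)))
```

```text
{'clock': 4.3, 'joint_positions': [0.574, 0.255, -0.298, 1.629, 0.078, 1.269, -1.001], 'position': [508.223, -204.823, 214.465], 'eef_rot': [[0.953, 0.303, 0.0], [0.303, -0.953, -0.0], [0.0, 0.0, -1.0]], 'wrist_force': [-0.303, -0.325, -0.962], 'torque': [0.026, 0.065, -0.02], 'gripper_force': 59.025, 'gripper_width': 12.995}
```

View pics/g2.png

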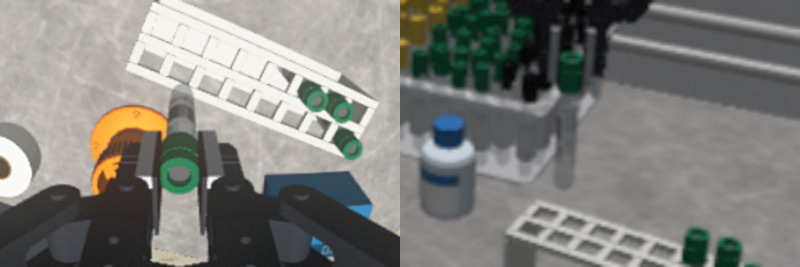

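The tube hangs upright in the gripper, with the cap at (180,165) in the left panel. Next, over to the chuck.

servo_tool(steps=[0,0,0,0.231,-0.563,0,1,0,0,0,0.231,-0.563,0,1,0,0,0,0.231,-0.563,0,1,0,0,0,0.231,-0.563,0,1,0,0,0,0.231,-0.563,0,1,0,0,0,0.231,-0.563,0,1,0,0,0,0.231,-0.563,0,1,0,0,0,0.231,-0.563,0,1])

```text
clock: 5.2
position: [532.2, 100.5, 213.4]
eef_rot: [[0.952, 0.307, -0.002], [0.307, -0.952, 0.001], [-0.002, -0.001, -1.0]]
wrist_force: [0.3, -1.0, -0.5]
gripper_width: 13.0
gripper_force: 59.0
```

Run:
```python
from m import *
st();c=capture("wrist");P=cloud(c,True);cv2.imwrite("pics/w2.png",c["image"])
for k,z in(("chuck_mouth",42),("ring_top",72),("ring_mid",57),("chuck_seat",6)):
    for d in spotter.place_of(k,c)[:3]: print(k,round(d["p"],2),np.round(d["uv"]),at_z(c,d["uv"],z,True).round(1))
for ms in spotter.masks_of("ring_top",c)[:3]:
    p=P[ms["pixels"]]; p=p[np.isfinite(p).all(1)]; t=p[(p[:,2]>68)&(p[:,2]<76)]
    print(ms["p"],ms["uv"],len(p),len(t)); 
    if len(t)>20: print(t.min(0).round(1),t.max(0).round(1),((t.min(0)+t.max(0))/2).round(1),fit(t), cv2.minEnclosingCircle(t[:,:2].astype(np.float32)))
m=(np.hypot(P[...,0]-533,P[...,1]-98.5)<48)&(P[...,2]>8)&(P[...,2]<15);p=P[m];print("foot",len(p),p.min(0).round(1),p.max(0).round(1),cv2.minEnclosingCircle(p[:,:2].astype(np.float32)))
```

```text
{'clock': 5.2, 'joint_positions': [0.17, 0.265, -0.497, 1.638, 0.13, 1.273, -1.609], 'position': [532.167, 100.502, 213.425], 'eef_rot': [[0.952, 0.307, -0.002], [0.307, -0.952, 0.001], [-0.002, -0.001, -1.0]], 'wrist_force': [0.259, -1.036, -0.49], 'torque': [0.009, -0.022, 0.016], 'gripper_force': 59.044, 'gripper_width': 13.043}
chuck_mouth 0.95 [270. 286.] [402.7 111.9  42. ]
chuck_mouth 0.88 [316. 178.] [536.4 101.3  42. ]
chuck_mouth 0.75 [486. 332.] [ 402.5 -198.1   42. ]
ring_top 0.67 [319. 188.] [535.2  98.3  72. ]
ring_mid 0.66 [486. 338.] [ 402.3 -189.4   57. ]
ring_mid 0.65 [314. 184.] [534.1 102.2  57. ]
chuck_seat 0.92 [318. 170.] [537.9  99.    6. ]
chuck_seat 0.79 [475. 313.] [ 408.9 -191.4    6. ]
chuck_seat 0.59 [275. 270.] [402.9 110.2   6. ]
0.97 [315.0, 170.2] 4539 1109
[508.9  73.5  68. ] [562.7 128.2  76. ] [535.8 100.9  72. ] (array([536.4, 100.7]), 22.9) ((535.5283203125, 100.51251983642578), 27.84647560119629)
0.78 [484.1, 305.2] 891 42
[ 429.5 -206.9   68.1] [ 435. -183.   74.] [ 432.2 -194.9   71. ] (array([ 426.1, -193.5]), 9.1) ((431.78424072265625, -194.93368530273438), 11.996514320373535)
0.75 [255.6, 258.8] 1033 40
[412.  126.2  68.1] [424.7 135.5  73. ] [418.4 130.8  70.5] (array([417. , 128.5]), 5.3) ((418.3592834472656, 130.6957244873047), 7.830986499786377)
foot 1522 [502.6  59.7   8. ] [575.9 140.8  15. ] ((535.6539306640625, 100.38301849365234), 40.657745361328125)
```

View pics/w2.png

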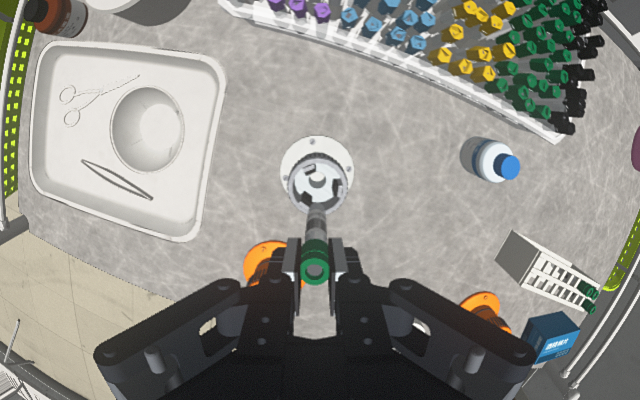

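The wrist picture shows the grey chuck with the white foot at (317,178), and the held tube running from (316,210) to the cap at (316,262). Now I'll compare the tube axis with the chuck axis in the same picture.

Run:
```python
from m import *
s=monitor.sense();c=capture("wrist");P=cloud(c,True);T=np.array(s["position"])
D=np.hypot(P[...,0]-T[0],P[...,1]-T[1])
for lo,hi in((112,122),(122,135),(135,150),(150,165),(165,185),(185,195),(195,212)):
    m=(D<14)&(P[...,2]>lo)&(P[...,2]<hi); p=P[m]
    if len(p)>8: print(lo,len(p),np.median(p,0).round(1),p.min(0).round(1),p.max(0).round(1))
print(ray(c,(0,0),True)[0].round(1),T.round(1))
```

```text
122 85 [537.5  97.7 130. ] [532.3  90.1 122.1] [539.1 102.5 134.9]
135 129 [537.7  97.7 142.7] [531.8  90.6 135.6] [539.4 102.8 150. ]
150 169 [537.5  98.  158.2] [531.5  90.1 150.1] [539.1 103.  165. ]
165 298 [537.3  98.1 175.7] [531.7  90.7 165.1] [539.  103.1 185. ]
185 109 [538.2  99.1 192.3] [532.9  92.1 185. ] [540.  104.8 195. ]
195 1005 [536.4  97.7 208.8] [521.1  88.2 195.1] [546.6 108.4 212. ]
[602.7 119.7 338.9] [533.1  96.6 214.4]
```

Run:
```python
from m import *
st();c=capture("wrist");P=cloud(c,True)
D=np.hypot(P[...,0]-535,P[...,1]-100)
m=(D<34)&(P[...,2]>68)&(P[...,2]<76);t=P[m];print(t.min(0).round(1),t.max(0).round(1),cv2.minEnclosingCircle(t[:,:2].astype(np.float32)))
m=(D<48)&(P[...,2]>8)&(P[...,2]<15);p=P[m];print("foot",p.min(0).round(1),p.max(0).round(1),cv2.minEnclosingCircle(p[:,:2].astype(np.float32)))
```

```text
{'clock': 5.55, 'joint_positions': [0.174, 0.263, -0.494, 1.637, 0.13, 1.274, -1.609], 'position': [533.143, 96.949, 214.551], 'eef_rot': [[0.954, 0.301, -0.0], [0.301, -0.954, -0.0], [-0.0, 0.0, -1.0]], 'wrist_force': [0.146, 0.158, 0.123], 'torque': [-0.006, -0.02, 0.008], 'gripper_force': 59.045, 'gripper_width': 13.195}
[508.1  73.5  68. ] [562.5 127.7  76. ] ((535.1590576171875, 100.48191833496094), 27.97399139404297)
foot [508.1  60.4   8. ] [575.6 140.8  14.9] ((536.0428466796875, 100.4665298461914), 40.4395751953125)
```

servo_tool(steps=[0,0,0,0.0066,-0.0057,0.03,1,0,0,0,0.0066,-0.0057,0.07,1,0,0,0,0.0066,-0.0057,0.11,1,0,0,0,0.0066,-0.0057,0.14,1,0,0,0,0.0066,-0.0057,0.14,1,0,0,0,0.0066,-0.0057,0.14,1])

```text
clock: 6.2
position: [535.1, 102.2, 144.2]
eef_rot: [[0.953, 0.303, -0.001], [0.303, -0.953, 0.0], [-0.001, -0.0, -1.0]]
wrist_force: [0.1, -0.2, 1.3]
gripper_width: 13.4
gripper_force: 59.2
```

servo_tool(steps=[0,0,0,0,0,0.01,1,0,0,0,0,0,0.02,1,0,0,0,0,0,0.024,1,0,0,0,0,0,0.024,1])

```text
clock: 6.6
position: [535.1, 102.1, 132.4]
eef_rot: [[0.953, 0.303, -0.0], [0.303, -0.953, -0.0], [-0.0, -0.0, -1.0]]
wrist_force: [0.5, -0.5, 0.7]
gripper_width: 13.4
gripper_force: 59.2
```

servo_tool(steps=[0,0,0,0,0.002,0.012,1,0,0,0,0,0.002,0.024,1,0,0,0,0,0.002,0.036,1,0,0,0,0,0.002,0.046,1,0,0,0,0,0.002,0.05,1,0,0,0,0,0.002,0.05,1])

```text
clock: 7.2
position: [535.3, 101.2, 107.2]
eef_rot: [[0.953, 0.303, -0.001], [0.303, -0.953, 0.0], [-0.001, -0.0, -1.0]]
wrist_force: [-0.3, -0.4, -0.3]
gripper_width: 13.6
gripper_force: 59.2
```

servo_tool(steps=[0,0,0,0,0,0.003,1,0,0,0,0,0,0.003,1,0,0,0,0,0,0.003,-1,0,0,0,0,0,0.003,-1,0,0,0,0,0,0.003,-1,0,0,0,0,0,0.003,-1,0,0,0,0,0,0.003,-1,0,0,0,0,0,0.003,-1])

```text
clock: 8.0
position: [535.6, 101.2, 106.2]
eef_rot: [[0.953, 0.303, 0.0], [0.303, -0.953, 0.0], [0.0, -0.0, -1.0]]
wrist_force: [-0.3, 0.6, 0.2]
gripper_width: 85.1
gripper_force: 0.0
```

servo_tool(steps=[0,0,0,0,0,-0.06,-1,0,0,0,0,0,-0.12,-1,0,0,0,0,0,-0.16,-1,0,0,0,0,0,-0.16,-1,0,0,0,0,0,-0.16,-1,0,0,0,0,0,-0.16,-1])

```text
clock: 8.6
position: [535.0, 100.9, 185.1]
eef_rot: [[0.953, 0.303, -0.002], [0.303, -0.953, -0.0], [-0.002, -0.0, -1.0]]
wrist_force: [0.4, -0.2, -1.0]
gripper_width: 85.5
gripper_force: 0.0
```

Run:
```python
from m import *
st();c=capture("wrist");P=cloud(c,True);im=c["image"].astype(int);g=(im[...,1]-im[...,2]>15)
D=np.hypot(P[...,0]-535,P[...,1]-100)
p=P[g&(D<25)];print("cap",len(p),p.min(0).round(1),p.max(0).round(1)); t=p[p[:,2]>97];print("top",t.mean(0).round(1),((t.min(0)+t.max(0))/2).round(1))
m=(D<34)&(P[...,2]>68)&(P[...,2]<76);t=P[m];print(t.min(0).round(1),t.max(0).round(1),cv2.minEnclosingCircle(t[:,:2].astype(np.float32)))
s=capture("scene")["image"];b=cv2.resize(s[150:230,210:310],(500,400));a=cv2.resize(c["image"][120:280,240:440],(500,400))
cv2.imwrite("pics/g3.png",cv2.resize(cv2.hconcat([a,b]),(800,320)))
```

```text
{'clock': 8.6, 'joint_positions': [0.164, 0.293, -0.494, 1.67, 0.146, 1.217, -1.626], 'position': [534.994, 100.919, 185.054], 'eef_rot': [[0.953, 0.303, -0.002], [0.303, -0.953, -0.0], [-0.002, -0.0, -1.0]], 'wrist_force': [0.428, -0.211, -1.023], 'torque': [0.028, -0.036, -0.035], 'gripper_force': 0.0, 'gripper_width': 85.493}
cap 445 [513.2  83.8  41.6] [544.  107.5 104.3]
top [536.5 100.  101.7] [535.6  99.8 100.9]
[508.8  73.5  68. ] [563.4 128.   76. ] ((535.6412963867188, 100.49400329589844), 27.80025863647461)
```

View pics/g3.png

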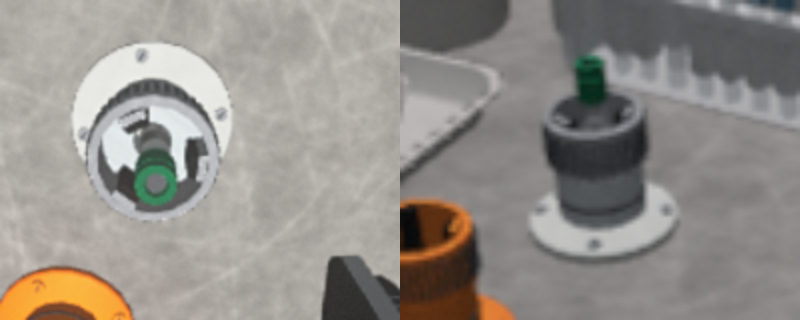

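The tube stands in the bore, with the cap top at about 102 mm and close to upright, centred inside the ring's open jaws. q7 falls when turning clockwise, so I'll wind it back counter-clockwise above the chuck first.

servo_tool(steps=[0,0,-0.37,0,0,0,-1,0,0,-0.37,0,0,0,-1,0,0,-0.37,0,0,0,-1,0,0,-0.37,0,0,0,-1,0,0,-0.37,0,0,0,-1,0,0,-0.37,0,0,0,-1,0,0,-0.37,0,0,0,-1,0,0,-0.37,0,0,0,-1])

```text
clock: 9.5
position: [535.2, 101.1, 185.3]
eef_rot: [[0.094, 0.996, -0.001], [0.996, -0.094, 0.0], [-0.0, -0.001, -1.0]]
wrist_force: [0.2, 0.1, 0.2]
gripper_width: 85.1
gripper_force: 0.0
```

servo_tool(steps=[0,0,-0.37,0,0,0,-1,0,0,-0.37,0,0,0,-1,0,0,-0.37,0,0,0,-1,0,0,-0.37,0,0,0,-1,0,0,-0.37,0,0,0,-1,0,0,-0.37,0,0,0,-1,0,0,-0.37,0,0,0,-1,0,0,-0.37,0,0,0,-1])

```text
clock: 10.3
position: [535.2, 101.0, 185.3]
eef_rot: [[-0.876, 0.482, -0.001], [0.482, 0.876, 0.0], [0.001, -0.0, -1.0]]
wrist_force: [-0.7, -0.2, -0.2]
gripper_width: 85.5
gripper_force: 0.0
```

servo_tool(steps=[0,0,-0.37,0,0,0,-1,0,0,-0.37,0,0,0,-1,0,0,-0.37,0,0,0,-1,0,0,-0.37,0,0,0,-1,0,0,-0.37,0,0,0,-1,0,0,-0.37,0,0,0,-1,0,0,-0.37,0,0,0,-1,0,0,-0.37,0,0,0,-1])

```text
clock: 11.1
position: [535.3, 101.0, 185.4]
eef_rot: [[-0.79, -0.613, -0.001], [-0.613, 0.79, 0.0], [0.001, 0.001, -1.0]]
wrist_force: [-0.8, -0.2, -0.4]
gripper_width: 85.5
gripper_force: 0.0
```

Run:
```python
from m import *
capture("top");s=st();R=np.array(s["eef_rot"]);d=np.array([535.6,100.4,185])-s["position"];print(R.T@d/500)
```

```text
{'clock': 11.15, 'joint_positions': [0.602, 0.469, -1.104, 1.652, 0.433, 1.293, 1.654], 'position': [535.269, 100.866, 185.278], 'eef_rot': [[-0.787, -0.617, -0.001], [-0.617, 0.787, 0.0], [0.001, 0.001, -1.0]], 'wrist_force': [-0.583, -0.83, -0.467], 'torque': [-0.036, -0.021, -0.001], 'gripper_force': 0.0, 'gripper_width': 85.323}
[ 5.34004718e-05 -1.14302792e-03  5.55320110e-04]
```

servo_tool(steps=[0,0,0,0,-0.001,0.06,-1,0,0,0,0,-0.001,0.12,-1,0,0,0,0,-0.001,0.18,-1,0,0,0,0,-0.001,0.22,-1,0,0,0,0,-0.001,0.245,-1,0,0,0,0,-0.001,0.254,-1,0,0,0,0,-0.001,0.254,-1,0,0,0,0,-0.001,0.254,-1])

```text
clock: 11.95
position: [536.5, 101.1, 60.1]
eef_rot: [[-0.794, -0.608, 0.001], [-0.608, 0.794, 0.0], [-0.001, -0.001, -1.0]]
wrist_force: [0.2, 0.3, 0.6]
gripper_width: 85.3
gripper_force: 0.0
```

servo_tool(steps=[0,0,0,0,0,0,1,0,0,0,0,0,0,1,0,0,0,0,0,0,1,0,0,0,0,0,0,1,0,0,0,0,0,0,1,0,0,0,0,0,0,1])

```text
clock: 12.55
position: [536.5, 100.6, 60.2]
eef_rot: [[-0.795, -0.607, 0.001], [-0.607, 0.795, -0.001], [-0.001, -0.001, -1.0]]
wrist_force: [-3.4, -2.2, 7.2]
gripper_width: 49.7
gripper_force: 61.1
```

```bash
python3 -c "
from m import *
st()"
```

```text
{'clock': 12.55, 'joint_positions': [0.517, 0.605, -0.993, 1.782, 0.574, 1.074, 1.541], 'position': [536.454, 100.554, 60.179], 'eef_rot': [[-0.795, -0.607, 0.001], [-0.607, 0.795, -0.001], [-0.001, -0.001, -1.0]], 'wrist_force': [-3.42, -2.207, 7.19], 'torque': [-0.386, 0.294, -0.258], 'gripper_force': 61.142, 'gripper_width': 49.652}
```

servo_tool(steps=[0,0,0.04,0,0,0,1,0,0,0.08,0,0,0,1,0,0,0.12,0,0,0,1,0,0,0.16,0,0,0,1,0,0,0.2,0,0,0,1,0,0,0.24,0,0,0,1,0,0,0.28,0,0,0,1,0,0,0.32,0,0,0,1])

```text
clock: 13.35
position: [536.6, 99.1, 60.2]
eef_rot: [[-0.937, 0.35, 0.001], [0.35, 0.937, -0.002], [-0.002, -0.002, -1.0]]
wrist_force: [-1.3, -6.2, 6.6]
gripper_width: 48.9
gripper_force: 60.9
```

```bash
cat > q.py <<'E'
from m import *
s=st();R=np.array(s["eef_rot"]);a=np.arctan2(R[1,0],R[0,0]);a0=np.arctan2(-.607,-.795)
print("cw turned mod 2pi",(a0-a)%(2*np.pi),"tz",s["torque"][2])
E
python3 q.py
```

```text
{'clock': 13.35, 'joint_positions': [0.374, 0.513, -0.78, 1.788, 0.422, 1.015, 0.643], 'position': [536.633, 99.147, 60.158], 'eef_rot': [[-0.937, 0.35, 0.001], [0.35, 0.937, -0.002], [-0.002, -0.002, -1.0]], 'wrist_force': [-1.297, -6.166, 6.562], 'torque': [-1.339, 0.414, 0.364], 'gripper_force': 60.932, 'gripper_width': 48.936}
cw turned mod 2pi 1.010031564576309 tz 0.36432066955861436
```

servo_tool(steps=[0,0,0.03,0,0,0,1,0,0,0.06,0,0,0,1,0,0,0.09,0,0,0,1,0,0,0.12,0,0,0,1,0,0,0.14,0,0,0,1])

```text
clock: 13.85
position: [536.3, 98.6, 60.1]
eef_rot: [[-0.699, 0.715, 0.001], [0.715, 0.699, -0.003], [-0.003, -0.002, -1.0]]
wrist_force: [-2.9, -6.8, 10.3]
gripper_width: 49.4
gripper_force: 61.2
```

```bash
python3 q.py
```

```text
{'clock': 13.85, 'joint_positions': [0.308, 0.484, -0.689, 1.791, 0.363, 0.997, 0.249], 'position': [536.293, 98.632, 60.146], 'eef_rot': [[-0.699, 0.715, 0.001], [0.715, 0.699, -0.003], [-0.003, -0.002, -1.0]], 'wrist_force': [-2.944, -6.785, 10.274], 'torque': [-1.524, 0.843, 0.392], 'gripper_force': 61.167, 'gripper_width': 49.441}
cw turned mod 2pi 1.448728699757316 tz 0.3924406208601417
```

servo_tool(steps=[0,0,0.03,0,0,0,1,0,0,0.06,0,0,0,1,0,0,0.06,0,0,0,1])

```text
clock: 14.15
position: [536.1, 98.4, 60.2]
eef_rot: [[-0.552, 0.834, 0.0], [0.834, 0.552, -0.003], [-0.003, -0.002, -1.0]]
wrist_force: [-5.0, -7.6, 10.5]
gripper_width: 49.5
gripper_force: 62.8
```

```bash
python3 q.py
```

```text
{'clock': 14.15, 'joint_positions': [0.279, 0.473, -0.65, 1.792, 0.339, 0.991, 0.078], 'position': [536.089, 98.427, 60.159], 'eef_rot': [[-0.552, 0.834, 0.0], [0.834, 0.552, -0.003], [-0.003, -0.002, -1.0]], 'wrist_force': [-4.991, -7.635, 10.489], 'torque': [-1.545, 1.111, -0.363], 'gripper_force': 62.793, 'gripper_width': 49.493}
cw turned mod 2pi 1.6377394561336702 tz -0.36336502153143485
```

servo_tool(steps=[0,0,0.03,0,0,0,1,0,0,0.06,0,0,0,1,0,0,0.06,0,0,0,1])

```text
clock: 14.45
position: [535.8, 98.3, 60.1]
eef_rot: [[-0.386, 0.922, -0.0], [0.922, 0.386, -0.004], [-0.003, -0.002, -1.0]]
wrist_force: [-5.4, -7.4, 12.2]
gripper_width: 49.1
gripper_force: 62.9
```

```bash
python3 q.py
```

```text
{'clock': 14.45, 'joint_positions': [0.25, 0.463, -0.611, 1.794, 0.316, 0.985, -0.093], 'position': [535.845, 98.278, 60.134], 'eef_rot': [[-0.386, 0.922, -0.0], [0.922, 0.386, -0.004], [-0.003, -0.002, -1.0]], 'wrist_force': [-5.402, -7.442, 12.177], 'torque': [-1.642, 1.348, -0.293], 'gripper_force': 62.912, 'gripper_width': 49.138}
cw turned mod 2pi 1.8263553273601119 tz -0.29254011375327477
```

servo_tool(steps=[0,0,0.025,0,0,0,1,0,0,0.05,0,0,0,1,0,0,0.075,0,0,0,1])

```text
clock: 14.75
position: [535.5, 98.2, 60.1]
eef_rot: [[-0.161, 0.987, -0.001], [0.987, 0.161, -0.004], [-0.004, -0.001, -1.0]]
wrist_force: [-7.1, -9.2, 13.6]
gripper_width: 49.5
gripper_force: 61.5
```

```bash
python3 q.py|tail -1
```

```text
cw turned mod 2pi 2.061067565522402 tz 0.3740979320364596
```

servo_tool(steps=[0,0,0.02,0,0,0,1,0,0,0.04,0,0,0,1,0,0,0.06,0,0,0,1])

```text
clock: 15.05
position: [535.2, 98.2, 60.1]
eef_rot: [[0.026, 1.0, -0.002], [1.0, -0.026, -0.004], [-0.004, -0.001, -1.0]]
wrist_force: [-8.6, -8.4, 14.9]
gripper_width: 49.3
gripper_force: 61.7
```

```bash
python3 q.py|tail -1
```

```text
cw turned mod 2pi 2.2488257624678365 tz 0.3802294834888103
```

servo_tool(steps=[0,0,0.02,0,0,0,1,0,0,0.04,0,0,0,1,0,0,0.06,0,0,0,1])

```text
clock: 15.35
position: [535.0, 98.2, 60.1]
eef_rot: [[0.213, 0.977, -0.002], [0.977, -0.213, -0.004], [-0.004, -0.001, -1.0]]
wrist_force: [-9.7, -8.7, 16.4]
gripper_width: 49.1
gripper_force: 61.8
```

```bash
python3 q.py|tail -1
```

```text
cw turned mod 2pi 2.43728308632825 tz 0.38057227790692955
```

servo_tool(steps=[0,0,0.02,0,0,0,1,0,0,0.04,0,0,0,1,0,0,0.06,0,0,0,1])

```text
clock: 15.65
position: [534.7, 98.3, 60.1]
eef_rot: [[0.392, 0.92, -0.002], [0.92, -0.392, -0.004], [-0.004, -0.001, -1.0]]
wrist_force: [-11.7, -9.3, 17.0]
gripper_width: 49.2
gripper_force: 61.9
```

```bash
python3 q.py|tail -1
```

```text
cw turned mod 2pi 2.625697133547151 tz 0.3509787830532688
```

servo_tool(steps=[0,0,0.02,0,0,0,1,0,0,0.04,0,0,0,1,0,0,0.06,0,0,0,1])

```text
clock: 15.95
position: [534.4, 98.5, 60.1]
eef_rot: [[0.557, 0.83, -0.003], [0.83, -0.557, -0.004], [-0.005, -0.0, -1.0]]
wrist_force: [-11.5, -8.6, 18.5]
gripper_width: 49.5
gripper_force: 61.9
```

```bash
python3 q.py|tail -1
```

```text
cw turned mod 2pi 2.8139840142305967 tz 0.4561453530058526
```

servo_tool(steps=[0,0,0.02,0,0,0,1,0,0,0.04,0,0,0,1,0,0,0.06,0,0,0,1])

```text
clock: 16.25
position: [534.3, 98.7, 60.1]
eef_rot: [[0.703, 0.711, -0.003], [0.711, -0.703, -0.003], [-0.005, 0.0, -1.0]]
wrist_force: [-11.9, -8.0, 18.4]
gripper_width: 49.2
gripper_force: 61.9
```

```bash
python3 q.py
```

```text
{'clock': 16.25, 'joint_positions': [0.067, 0.417, -0.379, 1.803, 0.187, 0.961, -1.17], 'position': [534.25, 98.663, 60.089], 'eef_rot': [[0.703, 0.711, -0.003], [0.711, -0.703, -0.003], [-0.005, 0.0, -1.0]], 'wrist_force': [-11.869, -8.002, 18.377], 'torque': [-1.531, 2.828, 0.489], 'gripper_force': 61.852, 'gripper_width': 49.247}
cw turned mod 2pi 3.002202675618493 tz 0.4891372656787557
```

servo_tool(steps=[0,0,0.02,0,0,0,1,0,0,0.04,0,0,0,1,0,0,0.06,0,0,0,1])

```text
clock: 16.55
position: [534.1, 98.9, 60.1]
eef_rot: [[0.823, 0.567, -0.004], [0.567, -0.823, -0.003], [-0.005, 0.001, -1.0]]
wrist_force: [-13.8, -8.7, 19.1]
gripper_width: 49.2
gripper_force: 61.8
```

```bash
python3 q.py|tail -1
```

```text
cw turned mod 2pi 3.190360495591011 tz 0.5253969059697895
```

servo_tool(steps=[0,0,0.018,0,0,0,1,0,0,0.036,0,0,0,1])

```text
clock: 16.75
position: [534.0, 99.0, 60.1]
eef_rot: [[0.882, 0.471, -0.004], [0.471, -0.882, -0.003], [-0.005, 0.001, -1.0]]
wrist_force: [-14.8, -7.5, 19.5]
gripper_width: 48.9
gripper_force: 61.7
```

```bash
python3 q.py|tail -1
```

```text
cw turned mod 2pi 3.3030354626490905 tz 0.515083482028419
```

servo_tool(steps=[0,0,0.015,0,0,0,1,0,0,0.03,0,0,0,1])

```text
clock: 16.95
position: [533.9, 99.2, 60.1]
eef_rot: [[0.922, 0.387, -0.004], [0.387, -0.922, -0.003], [-0.005, 0.001, -1.0]]
wrist_force: [-13.9, -7.3, 18.5]
gripper_width: 49.5
gripper_force: 61.7
```

```bash
python3 q.py|tail -1
```

```text
cw turned mod 2pi 3.3967383396771424 tz 0.6048375353383929
```

The torque has risen about 0.2 N m, which is right in the band. Opening and rising straight up.

servo_tool(steps=[0,0,0,0,0,0,-1,0,0,0,0,0,0,-1,0,0,0,0,0,0,-1,0,0,0,0,0,0,-1,0,0,0,0,0,0,-1,0,0,0,0,0,0,-1])

```text
clock: 17.55
position: [535.9, 100.9, 59.1]
eef_rot: [[0.921, 0.389, 0.0], [0.389, -0.921, 0.0], [0.0, -0.0, -1.0]]
wrist_force: [0.2, 0.5, -0.2]
gripper_width: 85.4
gripper_force: 0.0
```

servo_tool(steps=[0,0,0,0,0,-0.04,-1,0,0,0,0,0,-0.1,-1,0,0,0,0,0,-0.18,-1,0,0,0,0,0,-0.26,-1,0,0,0,0,0,-0.26,-1,0,0,0,0,0,-0.26,-1])

```text
clock: 18.15
position: [536.5, 100.9, 190.2]
eef_rot: [[0.921, 0.388, 0.003], [0.388, -0.921, 0.0], [0.003, 0.001, -1.0]]
wrist_force: [0.1, -0.4, -0.5]
gripper_width: 85.4
gripper_force: 0.0
```

Run:
```python
from m import *
st();c=capture("wrist");P=cloud(c,True);im=c["image"].astype(int);g=(im[...,1]-im[...,2]>15)
D=np.hypot(P[...,0]-535,P[...,1]-100)
p=P[g&(D<25)];t=p[p[:,2]>97];print("top",t.mean(0).round(1),((t.min(0)+t.max(0))/2).round(1))
m=(D<34)&(P[...,2]>68)&(P[...,2]<76);t=P[m];print(cv2.minEnclosingCircle(t[:,:2].astype(np.float32)))
s=capture("scene")["image"];b=cv2.resize(s[150:230,210:310],(500,400));a=cv2.resize(c["image"][120:280,220:420],(500,400))
cv2.imwrite("pics/g4.png",cv2.resize(cv2.hconcat([a,b]),(800,320)))
```

```text
{'clock': 18.15, 'joint_positions': [0.026, 0.269, -0.323, 1.669, 0.09, 1.215, -1.489], 'position': [536.509, 100.928, 190.169], 'eef_rot': [[0.921, 0.388, 0.003], [0.388, -0.921, 0.0], [0.003, 0.001, -1.0]], 'wrist_force': [0.109, -0.384, -0.459], 'torque': [-0.059, -0.038, -0.029], 'gripper_force': 0.0, 'gripper_width': 85.42}
top [536.  100.9 101.7] [535.1 100.8 100.5]
((535.6023559570312, 100.4063720703125), 27.980735778808594)
```

View pics/g4.png

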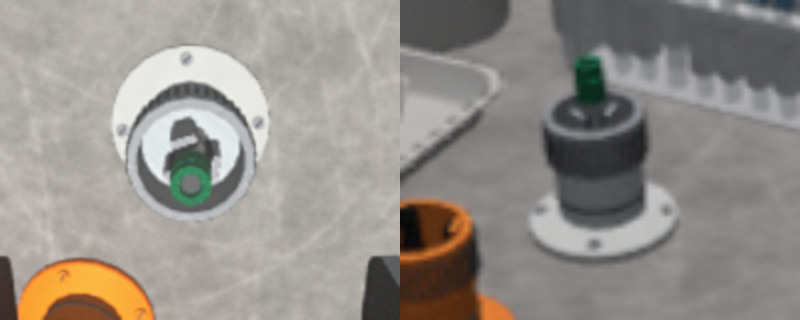

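The jaws have closed round the tube. It stands upright on the axis with its top at about 102 mm, and the robot is clear of it. Handing in.

```bash
python3 -c "
from h import *
print(r.sign_off())"
```

```text
the job is handed in; nothing more can be done
None
```

The lone tube now stands cap up in the grey chuck, clamped by the jaws at a torque rise of about 0.2 N m (target 0.13 to 0.3), with the gripper clear; I handed the job in at about 18 s and got no verdict back.

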